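# Close a worn thickness gauge on its reference block, play taken up

## Robot

A 6-joint arm with a two-finger parallel gripper is mounted at the origin on the work surface. World frame = base frame: x ahead of the robot, y to its left, z up, the work surface at z = 0. Lengths are in m, angles in rad, forces in N, time in s.
With the tool pointing down it reaches from about 0.3 to 0.775 m from the base axis. Payload 14.6 kg.
Tool frame: the origin (TCP) lies at the very end of the fingers, on their centre line; the grasp point (between the pads) lies 19 mm behind it; x points along the fingers, z is the direction in which the jaws open and shut, and the axes are right-handed (so a half turn about x gives the same grasp; the last joint's range is limited). The gripper opens to 94 mm and grips with 3 to 60 N. Pads are 16 mm wide; open, the fingers measure 119 mm over their backs; the gripper's body (75 mm by 177 mm) begins 78 mm behind the grasp point.
Start: joints at [1.268, 0.3, 1.521, -0, 1.321, -0.067], TCP at [0.128, 0.535, 0.205] pointing down, gripper open.
Joint ranges: [-3.03, 3.03], [-0.79, 2.21], [0.23, 2.52], [-1.04, 4.18], [0, 3.07], [-2.55, 2.55]. Speed limits (rad/s): [2.22, 2.22, 2.57, 3.14, 3.14, 3.14].

## Interface

Orientations are given as [roll, pitch, yaw] about the fixed x, y, z axes, in that order (R = Rz(yaw) Ry(pitch) Rx(roll)).
In Python, from station import ctrl gives the robot as it stands. The module is installed in compiled form; this text tells all that it offers.
- The arm moves only by the tool servo_tool, never from a script. Its argument "motion" is one flat list of numbers, 4 for each row, row after row: the shift along the tool's x, y, z in mm, then the turn about the tool's x in degrees. In form: [dx, dy, dz, roll, dx, dy, dz, roll, ...]. A call has 1 to 20 rows; each row is the pose to reach, as a shift and turn from the pose commanded when the call began, along the tool's axes at that moment; what a row does not reach only later rows make up. A row lasts 1/8 s, in which the tool goes at most 62.5 mm and 10.7 degrees, less where a joint would pass 70% of its speed; a pose out of reach is approached as far as the arm can. A call with a gripper value outside its range is refused whole. "gripper" is the opening, from 0 (shut) to 1 (fully open), set as the call begins (left out, the last holds). The fingers move at their own pace and stop on an object; "force" is the grip in N (left out, the last holds). Time passes only in rows, so rows that repeat a pose let the fingers close. It gives the time, the measured TCP pose, the force and the opening at its end, in the units of the state.
- ctrl.get_obs(): the state, without advancing time (a new reading comes with each control period).
- ctrl.camera(name): name is "scene" or "top" or "wrist"; returns a dict with "color" (400x640x3 uint8, red, green, blue), "z_map" (400x640 float32, m along the optical axis (not along the pixel's ray), 0 where there is no reading), "fx", "fy", "cx", "cy" (pixels), "rvec" (rotation vector, rad) and "tvec" (3), from world to camera coordinates, as OpenCV has them. Camera axes: x right, y down, z forward; pixel columns grow to the right and rows downward; lengths in m; the calibration is good to about 2 mm. A picture is of the moment at which its call begins.
- ctrl.hand_in(): hands the job in, once; it reports no verdict.
The state is a dict: "time_s": time; "qpos": joint angles; "joint_vel": joint speeds; "tau": joint torques, N m; "ee_pos": TCP position; "eef_rot": TCP orientation; "force": force on the tool from outside, world axes, zero at the start; "moment": the same for the moment, N m; "grip_width": finger opening in m.
Only numpy, scipy, OpenCV 4.12 (cv2) and the standard library are available. Lean on these libraries where they do the work, as an engineer would, in place of code of your own. Each camera call takes 0.05 s, during which the arm holds its last target.

## Task

Set the bench thickness gauge on its white ceramic reference block: crank the slide well back to open the gap (to at least 42 mm), stand the block upright in the nest in front of the anvil, then crank the slide up from the open side until it just presses the block firmly home against the anvil, and let go of the crank. The crank has play, so finish in the closing direction with all the play taken up and the block lightly but truly clamped; do not ease the crank back after it bites, and never squeeze the block hard (keep it under 20 N). Leave the beaker and the jar where they stand.

Things in the scene. Friction and masses are not known exactly. Their poses are not given: they have to be found in the camera images.
- gauge: bench thickness gauge, fixed to the bench: white base plate 110 x 310 x 14 mm with a white round housing (92 mm across, top 52 mm above the bench) near its -y end. Origin at the centre of the underside; z up, +y is the closing direction of the slide. Crank the post to -y to open, to +y to close
- nest (a point): point on the nest floor (14 mm above the bench) under the nominal centre of the clamped block; axes as the gauge's. The anvil, a steel stop 26 mm wide, 34 mm high (50 mm wide white backing), has its face 15 mm away in +y give or take 4 mm: it is adjustable and clamped at an unmeasured place. Two steel lips, 6 mm high, 5 mm thick, 37 mm apart inside, run along y on both sides
- slide: moving slide with a steel jaw 26 mm wide, 14 mm thick, top 34 mm above the nest floor, and a red pointer. Origin at the foot of the jaw's face, which looks to +y; axes as the gauge's. Nominal gap to the anvil (true within 4 mm) = 15 mm + this origin's distance in -y from the nest point: 55 mm fully open, 10 mm closed end. Starts at 13 to 25 mm; stays where left, held by drag
- jaw_face (a point): middle of the jaw's measuring face, 18 mm above the nest floor. The crank drives the slide by 40 mm per radian (1 mm of slide = 1.5 mm of post). The slide's dry drag of about 6 N is felt as about 4 N at the post; each further 1 N at the post presses the block with 1.5 N. The contact is stiff: 1 mm of post beyond firm touch adds some 25 N on the block. The red line on the scale marks a nominal gap of 30 mm
- crank (a joint): play of the crank arm between the two red dogs of the drive disc (rad): +0.08 = arm bears on the closing dog, -0.08 = arm bears on the opening dog, between = loose (under 0.5 N at the post). The play is about 10 mm in all at the post; the slide does not move until it is taken up
- crank_axis (a point): point on the crank's vertical axis, 90 mm above the bench; axes as the gauge's. Turning clockwise seen from above closes the gap
- post (a point): upright black crank post, round, 16 mm diameter, 50 mm high (71 to 121 mm above the bench), 60 mm from the crank axis; this point is on its centre line 103 mm above the bench. At a nominal gap of 32.5 mm, half-way in the play, it stands on the -x side of the axis (gauge axes). Its own axes turn with the crank, -x pointing from the axis to the post
- block: the reference block as a solid: white ceramic, 30 x 30 mm, 40 mm high, about 0.12 kg, loose. Origin at the centre of its underside, z up
- block_center (a point): centre of the white reference block, 20 mm above its underside
- beaker_center (a point): centre of the glass beaker (64 mm across, 82 mm high), half-way up; a bystander
- jar_center (a point): centre of the amber jar with a blue cap (54 mm across, 75 mm high), half-way up; a bystander
Not all that is in view belongs to the job. Several things have the shape of the block; the one meant has the colours described above. Of the things that look like the part that bears beaker_center, take the one that is farthest from the robot's base at the start.

How it is judged:
By the outcome, as a careful person would: the job done as asked, in the order asked, and still so for the second after the job is handed in, with the robot touching nothing.
It also fails if it takes over 72 s, if anything falls off the work surface, if the arm or the gripper's body presses on something with over 40 N, if the wrist force passes 120 N, or if a joint passes its speed limit or range.

## Working session

There is one attempt and no reset: what is moved stays moved. The work goes in short steps, Python scripts to look and compute and a tool call to move; the robot and the scene stay as the last step left them, time stands still between calls to the robot, and variables do not carry over. Pictures are saved under pics/ and viewed, and the job is handed in when it is done.

Besides the shell and the picture viewer there is one more tool, called after ">>>" as a command line: name --argument value ..., lists and objects as JSON in quotes. servo_tool: Moves the arm, as the interface text tells. Its arguments: {"type":"object","properties":{"motion":{"type":"array","items":{"type":"number"}},"gripper":{"type":"number"},"force":{"type":"number"}},"required":["motion"]}

```bash
mkdir -p pics; cat > h.py <<'E'
import numpy as np, cv2
from station import ctrl
def cam(n):
    d=ctrl.camera(n); d['R']=cv2.Rodrigues(np.array(d['rvec'],float))[0]; d['t']=np.array(d['tvec'],float).reshape(3); return d
def pts(d):
    z=d['z_map']; v,u=np.mgrid[:z.shape[0],:z.shape[1]]
    P=np.stack([(u-d['cx'])/d['fx']*z,(v-d['cy'])/d['fy']*z,z],-1)
    W=(P-d['t'])@d['R']; W[z==0]=np.nan; return W
def ray(d,u,v,h):
    r=d['R'].T@np.array([(u-d['cx'])/d['fx'],(v-d['cy'])/d['fy'],1]); c=-d['R'].T@d['t']
    return c+r*(h-c[2])/r[2]
def proj(d,p):
    q=d['R']@np.array(p)+d['t']; return q[0]/q[2]*d['fx']+d['cx'],q[1]/q[2]*d['fy']+d['cy']
def save(d,n): cv2.imwrite('pics/'+n+'.png',d['color'][...,::-1])
E
python3 - <<'E'
from h import *
print(ctrl.get_obs())
for n in ['scene','top','wrist']:
    d=cam(n); save(d,n+'0'); np.savez('pics/%s0.npz'%n,**d); print(n,-d['R'].T@d['t'],d['fx'])
E
```

```text
{'time_s': 0.0, 'qpos': array([ 1.26839315e+00,  3.00463519e-01,  1.52156323e+00,  5.50566392e-06,
        1.32073189e+00, -6.66076308e-02]), 'joint_vel': array([-1.44091803e-03, -1.24474927e-03, -7.91804219e-05,  8.49021382e-05,
       -4.23449048e-05,  8.95698830e-04]), 'tau': array([-1.30446566e-03, -5.31778944e+01, -3.52747750e+01,  7.07415026e-02,
        2.43245781e-02, -9.58158012e-05]), 'ee_pos': array([0.12841584, 0.53452688, 0.20489805]), 'eef_rot': array([ 3.07041138,  1.56963033, -1.87777452]), 'force': array([-0.38426111,  0.10716814, -0.32999001]), 'moment': array([-0.02475025,  0.01228316, -0.00127346]), 'grip_width': 0.09383375137050273}
scene [ 1.01322933 -0.61958071  0.89122788] 446.59184475418874
top [ 0.3483521  -0.01568483  1.10426733] 485.70837441819396
wrist [0.05934141 0.55098687 0.38410902] 342.1530233222748
```

View pics/scene0.png

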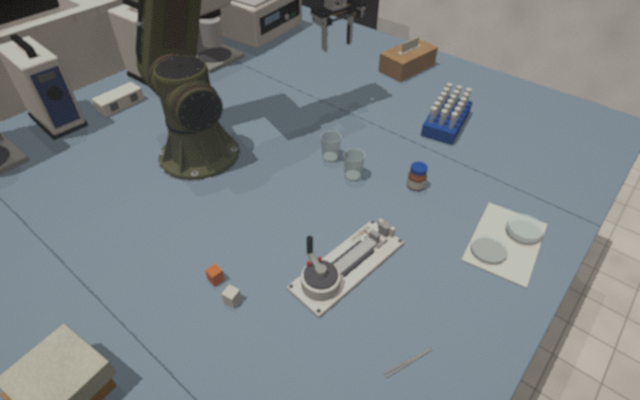

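View pics/top0.png

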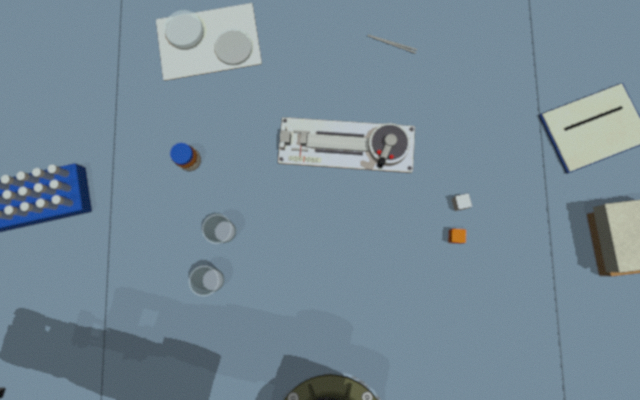

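View pics/wrist0.png

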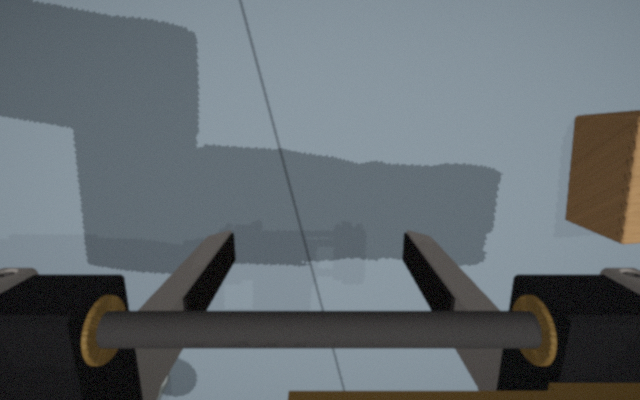

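The top view shows the gauge at about (346,145) with its housing at (390,143), so gauge +y points left in the image, which is world +y. The white block is at (462,202), with an orange decoy at (458,236). The beakers are at (217,228) and (205,280), and the jar is at (183,155).

```bash
python3 - <<'E'
from h import *
d=dict(np.load('pics/top0.npz')); d={k:(v if v.ndim else float(v)) for k,v in d.items()}
im=d['color']; W=pts(d)
big=cv2.resize(im[100:215,270:480],None,fx=3.8,fy=3.8,interpolation=cv2.INTER_CUBIC); cv2.imwrite('pics/topc.png',big[...,::-1])
s=dict(np.load('pics/scene0.npz'))
cv2.imwrite('pics/scc.png',cv2.resize(s['color'][210:320,200:420],None,fx=3.6,fy=3.6,interpolation=cv2.INTER_CUBIC)[...,::-1])
hsv=cv2.cvtColor(im,cv2.COLOR_RGB2HSV)
# base plate: points 8..20mm high near gauge
h=W[...,2]
print('table z',np.nanmedian(h[300:,450:550]))
roi=np.zeros(h.shape,bool); roi[105:185,265:430]=1
m=((hsv[...,1]<60)&(hsv[...,2]>150)&roi).astype(np.uint8)
n,l,st,c=cv2.connectedComponentsWithStats(m); print(st[1:][st[1:,4]>30])
i=1+st[1:,4].argmax(); cn=max(cv2.findContours((l==i).astype(np.uint8),0,2)[0],key=cv2.contourArea)
r=cv2.minAreaRect(cn); print(r)
P=np.array([ray(d,u,v,.014) for u,v in cv2.boxPoints(r)]); print(P.round(4),P.mean(0)); print([np.linalg.norm(P[k]-P[(k+1)%4]) for k in range(4)])
# block
roi[:]=0; roi[190:215,445:480]=1
m=((hsv[...,1]<60)&(hsv[...,2]>150)&roi).astype(np.uint8)
cn=max(cv2.findContours(m,0,2)[0],key=cv2.contourArea); r=cv2.minAreaRect(cn); print('block',r, h[m>0].max(), np.nanmedian(W[m>0],0))
t=(h>.03)&roi; print('blocktop',t.sum(), W[t].mean(0) if t.any() else 0)
for nm,(u,v) in dict(post=(381,162),hub=(391,139)).items(): print(nm,W[v-2:v+3,u-2:u+3,2].round(3))
E
```

```text
table z 0.00017200760209856448
[[ 278  115  141   60 4616]
 [ 386  135   10    9   66]
 [ 383  147    7   10   38]]
((348.65228271484375, 141.25535583496094), (141.00335693359375, 54.396270751953125), 4.9893622398376465)
[[ 0.5908  0.1124  0.014 ]
 [ 0.7202  0.1011  0.014 ]
 [ 0.6826 -0.2245  0.014 ]
 [ 0.5553 -0.2077  0.014 ]] [ 0.63723514 -0.05468165  0.014     ]
[np.float64(0.12992085423299155), np.float64(0.32776517660939886), np.float64(0.12836356092438128), np.float64(0.3221113018544657)]
block ((464.8000183105469, 201.40000915527344), (17.708751678466797, 15.811387062072754), 71.56504821777344) nan [ 0.48934595 -0.308275    0.03839667]
blocktop 205 [ 0.48823086 -0.30089308  0.03933539]
post [[0.118 0.119 0.119 0.12  0.123]
 [0.119 0.121 0.121 0.123 0.119]
 [0.121 0.124 0.123 0.12  0.122]
 [0.116 0.12  0.118 0.125 0.122]
 [0.11  0.116 0.116 0.12  0.113]]
hub [[0.076 0.078 0.078 0.078 0.078]
 [0.079 0.08  0.078 0.08  0.08 ]
 [0.078 0.079 0.081 0.078 0.076]
 [0.08  0.082 0.077 0.079 0.08 ]
 [0.077 0.078 0.079 0.078 0.079]]
```

View pics/topc.png

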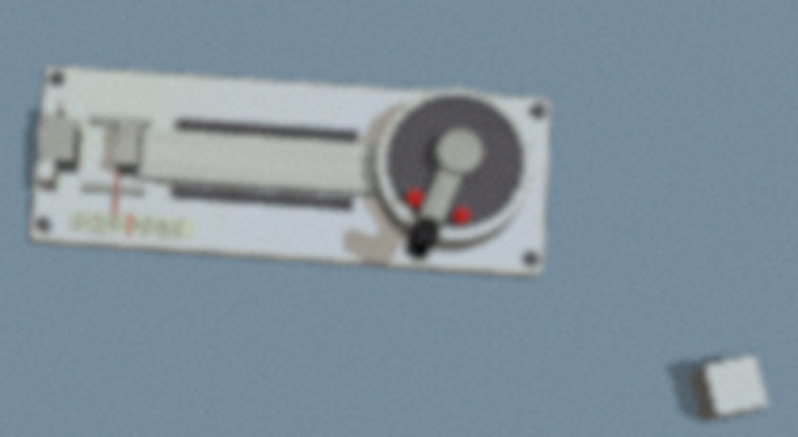

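View pics/scc.png

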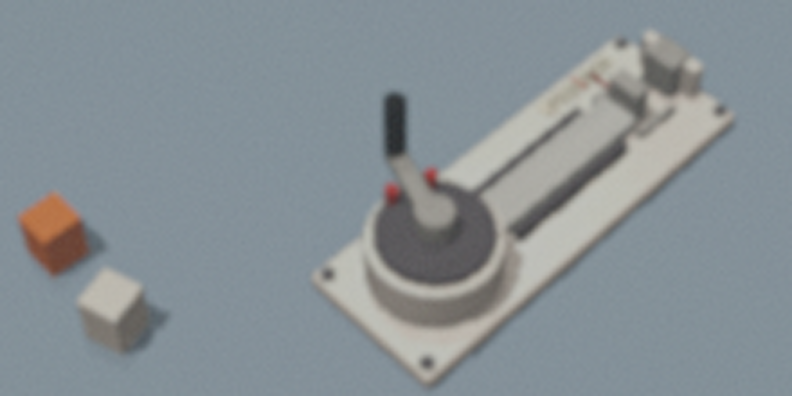

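```bash
python3 - <<'E'
from h import *
d=dict(np.load('pics/top0.npz')); d={k:(v if v.ndim else float(v)) for k,v in d.items()}
g=lambda x,y,h: ray(d,270+(x+.5)/3.8-.5,100+(y+.5)/3.8-.5,h)
C=np.array([g(x,y,.014) for x,y in [(47,67),(551,99),(543,273),(31,241)]]); print(C.round(4)); c=C.mean(0)
print([np.linalg.norm(C[k]-C[(k+1)%4]).round(4) for k in range(4)])
yv=(C[0]+C[3]-C[1]-C[2]); yaw=np.arctan2(-yv[0],yv[1]); print('centre',c,'yaw',yaw, np.degrees(yaw))
Y=np.array([-np.sin(yaw),np.cos(yaw)]);X=np.array([np.cos(yaw),np.sin(yaw)])
for n,p in dict(hub=g(460,150,.08),posttop=g(423,232,.121),disc=g(455,160,.06),anvil=g(78,142,.048),jaw=g(107,142,.048),pointer=g(116,190,.02),redline=g(129,225,.014),lip1=g(120,120,.02),lip2=g(113,188,.02)).items():
    e=p[:2]-c[:2]; print(n,p.round(4),'gauge',(e@X).round(4),(e@Y).round(4))
b=np.array([g(x,y,.04) for x,y in [(703,366),(754,355),(770,402),(716,416)]]);print(b.round(4),b.mean(0),[np.linalg.norm(b[k]-b[(k+1)%4]).round(4) for k in range(4)])
W=pts(d);h=W[...,2]
# depth clusters
for n,sl,lo,hi in [('blk',(slice(188,216),slice(448,482)),.034,.05),('post',(slice(150,170),slice(370,392)),.112,.13),('hub',(slice(128,150),slice(380,402)),.07,.09),('dogs/disc',(slice(122,170),slice(365,412)),.045,.06),('anv/jaw',(slice(125,150),slice(272,312)),.04,.06)]:
    w=W[sl][(h[sl]>lo)&(h[sl]<hi)]; e=w[:,:2]-c[:2]; G=np.stack([e@X,e@Y],-1); print(n,len(w),w.mean(0).round(4),np.percentile(G,[5,50,95],axis=0).round(4).tolist())
    if n=='blk' : print(cv2.minAreaRect((w[:,:2]*1000).astype(np.float32)))
    if n=='anv/jaw': print(np.histogram(G[:,1],bins=np.arange(.08,.17,.003)))
E
```

```text
[[ 0.6977  0.0983  0.014 ]
 [ 0.6701 -0.2087  0.014 ]
 [ 0.5625 -0.199   0.014 ]
 [ 0.5887  0.1084  0.014 ]]
[np.float64(0.3082), np.float64(0.108), np.float64(0.3085), np.float64(0.1094)]
centre [ 0.62975774 -0.05023931  0.014     ] yaw -0.08750705306369967 -5.0137848181773315
hub [ 0.6218 -0.1441  0.08  ] gauge 0.0003 -0.0942
posttop [ 0.5655 -0.1172  0.121 ] gauge -0.0581 -0.0723
disc [ 0.6213 -0.1435  0.06  ] gauge -0.0003 -0.0936
anvil [0.6404 0.0766 0.048 ] gauge -0.0005 0.1273
jaw [0.64   0.0594 0.048 ] gauge 0.0006 0.1101
pointer [0.6178 0.0562 0.02  ] gauge -0.0212 0.105
redline [0.5973 0.0489 0.014 ] gauge -0.041 0.096
lip1 [0.6613 0.0534 0.02  ] gauge 0.0224 0.106
lip2 [0.619 0.058 0.02 ] gauge -0.0201 0.1069
[[ 0.5006 -0.2843  0.04  ]
 [ 0.5065 -0.314   0.04  ]
 [ 0.4789 -0.3215  0.04  ]
 [ 0.4714 -0.2901  0.04  ]] [ 0.48934535 -0.30247362  0.04      ] [np.float64(0.0303), np.float64(0.0286), np.float64(0.0323), np.float64(0.0298)]
blk 197 [ 0.4884 -0.3014  0.0397] [[-0.132, -0.2767], [-0.1187, -0.2628], [-0.1049, -0.2482]]
((488.864990234375, -301.7357482910156), (30.331016540527344, 30.90781593322754), 10.37426471710205)
post 50 [ 0.5661 -0.1181  0.1202] [[-0.064, -0.0792], [-0.0576, -0.073], [-0.0505, -0.0665]]
hub 140 [ 0.6184 -0.142   0.0774] [[-0.0177, -0.1035], [-0.0033, -0.0922], [0.0096, -0.0821]]
dogs/disc 853 [ 0.6207 -0.1436  0.0556] [[-0.0391, -0.1322], [-0.0018, -0.0963], [0.0358, -0.0545]]
anv/jaw 237 [0.6409 0.0773 0.0468] [[-0.0192, 0.094], [0.0001, 0.1373], [0.02, 0.1501]]
(array([ 0,  0,  0,  3, 15, 18, 15, 15, 10,  0,  0,  0,  0,  0,  0,  0,  9,
       16, 16, 16, 25, 28, 29, 22,  0,  0,  0,  0,  0,  0]), array([0.08 , 0.083, 0.086, 0.089, 0.092, 0.095, 0.098, 0.101, 0.104,
       0.107, 0.11 , 0.113, 0.116, 0.119, 0.122, 0.125, 0.128, 0.131,
       0.134, 0.137, 0.14 , 0.143, 0.146, 0.149, 0.152, 0.155, 0.158,
       0.161, 0.164, 0.167, 0.17 ]))
```

```bash
cat >> h.py <<'E'
from scipy.spatial.transform import Rotation as Ro
GC=np.array([.62976,-.05024]); YAW=-.0875
GX=np.array([np.cos(YAW),np.sin(YAW)]);GY=np.array([-np.sin(YAW),np.cos(YAW)])
def gw(x,y): return GC+x*GX+y*GY
def toR(o): return Ro.from_euler('xyz',o['eef_rot']).as_matrix()
def plan(xy,z,zang):
    """zang: world heading (deg) of tool z (mod 180)"""
    o=ctrl.get_obs(); R=toR(o); p=np.array([*xy,z]); s=R.T@(p-o['ee_pos'])*1000
    a=np.degrees(np.arctan2(R[1,2],R[0,2])); y=np.degrees(np.arctan2(R[1,1],R[0,1]))
    # roll about tool x (down): positive roll -> heading decreases
    dr=-(zang-a); dr=(dr+90)%180-90
    print('tcp',o['ee_pos'].round(4),'t',round(o['time_s'],2),'xdir',R[:,0].round(3),'zhead',round(a,2),'yhead',round(y,2),'q1,q6',o['qpos'][[0,5]].round(2),'w',round(o['grip_width'],4),'F',o['force'].round(2))
    print('shift mm',s.round(1),'roll',round(dr,1),'or',round(dr+(180 if dr<0 else -180),1))
E
python3 - <<'E'
from h import *
print(gw(-.0575,-.0725))
plan(gw(-.0575,-.0725),.205,90-5); plan(gw(-.0575,-.0725),.09,90-5)
E
```

```text
[ 0.56614432 -0.11743781]
tcp [0.1284 0.5346 0.205 ] t 0.15 xdir [-0.    -0.001 -1.   ] zhead 76.49 yhead 166.49 q1,q6 [ 1.27 -0.07] w 0.0942 F [0.33 0.04 0.7 ]
shift mm [ 4.000e-01 -5.779e+02 -5.318e+02] roll -8.5 or 171.5
tcp [0.1284 0.5346 0.205 ] t 0.15 xdir [-0.    -0.001 -1.   ] zhead 76.49 yhead 166.49 q1,q6 [ 1.27 -0.07] w 0.0942 F [0.33 0.04 0.7 ]
shift mm [ 115.4 -577.9 -531.7] roll -8.5 or 171.5
```

>>> servo_tool --motion '[0, -289, -266, -4, 0, -289, -266, -8, 0, -578, -532, -8.5, 0, -578, -532, -8.5, 0, -578, -532, -8.5, 0, -578, -532, -8.5, 0, -578, -532, -8.5, 0, -578, -532, -8.5, 0, -578, -532, -8.5, 0, -578, -532, -8.5, 0, -578, -532, -8.5, 0, -578, -532, -8.5, 0, -578, -532, -8.5, 0, -578, -532, -8.5, 0, -578, -532, -8.5, 0, -578, -532, -8.5, 0, -578, -532, -8.5]' --gripper 0.47

```text
time_s: 2.28
ee_pos: [0.5661, -0.1169, 0.2058]
eef_rot: [-1.736, 1.57, -0.252]
force: [0.3, 1.6, -0.1]
grip_width: 0.0443
```

```bash
python3 - <<'E'
from h import *
plan(gw(-.0575,-.0725),.085,85)
d=cam('wrist'); save(d,'wrist1')
print(proj(d,[*gw(-.0575,-.0725),.121]))
E
```

```text
tcp [ 0.5661 -0.1169  0.2058] t 2.27 xdir [ 0. -0. -1.] zhead 85.04 yhead 175.04 q1,q6 [-0.27 -1.75] w 0.0443 F [ 0.28  1.57 -0.05]
shift mm [ 1.208e+02 -1.000e-01 -6.000e-01] roll 0.0 or -180.0
(np.float64(318.17842827238707), np.float64(206.33227929394977))
```

View pics/wrist1.png

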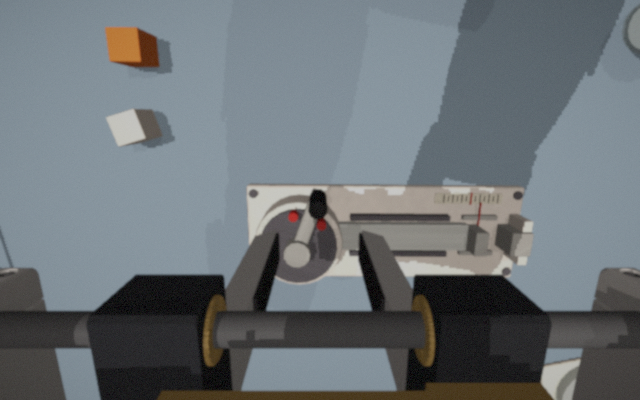

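The post top is at about (318,197) in the wrist view, centred between the fingers. Next I lower over it and push it toward -y to open the gap.

>>> servo_tool --motion '[40, 0, 0, 0, 80, 0, 0, 0, 110, 0, 0, 0, 120, 0, 0, 0, 120, 0, 0, 0, 120, 0, 0, 0]'

```text
time_s: 3.08
ee_pos: [0.5669, -0.1176, 0.0869]
eef_rot: [-1.757, 1.569, -0.274]
force: [-0.6, 0.1, 0.5]
grip_width: 0.044
```

>>> servo_tool --motion '[0, 0, -6, 0, 0, 0, -12, 0, 0, 1, -17, 0, 0, 1, -22, 0, 0, 2, -27, 0, 0, 2, -32, 0, 0, 2, -37, 0, 0, 1, -42, 0, 0, 0, -47, 0, 0, -2, -51, 0, 0, -2, -54, 0, 0, -3, -56, 0]'

```text
time_s: 4.58
ee_pos: [0.5641, -0.1736, 0.0852]
eef_rot: [1.239, 1.57, 2.722]
force: [-2.7, 3.4, -0.3]
grip_width: 0.0443
```

```bash
cat > gap.py <<'E'
import sys
from h import *
n=sys.argv[1]
plan(gw(-.0575,-.0725),.085,85)
d=cam('top'); W=pts(d);h=W[...,2]
im=cv2.resize(d['color'][100:215,270:480],None,fx=3.8,fy=3.8,interpolation=cv2.INTER_CUBIC)[...,::-1]; cv2.imwrite('pics/%s.png'%n,im)
e=W[...,:2]-GC; G=np.stack([e@GX,e@GY],-1)
m=(h>.042)&(h<.056)&(abs(G[...,0])<.011)&(G[...,1]>.02)&(G[...,1]<.165)
print(np.histogram(G[m][:,1],bins=np.arange(.03,.165,.003)))
E
python3 gap.py top1
```

```text
tcp [ 0.5641 -0.1736  0.0852] t 4.58 xdir [-0.001  0.    -1.   ] zhead 84.99 yhead 174.99 q1,q6 [-0.36 -1.84] w 0.0443 F [-2.73  3.37 -0.27]
shift mm [ 0.3  2.8 56.1] roll -0.0 or 180.0
(array([ 0,  0,  0,  0,  0,  0,  0,  0,  0,  0,  0,  0,  4, 13, 11, 16, 14,
        3,  0,  0,  0,  0,  0,  0,  0,  0,  0,  0,  0,  0,  0,  0,  0, 12,
       14, 11, 12, 14, 12, 10,  8,  0,  0,  0]), array([0.03 , 0.033, 0.036, 0.039, 0.042, 0.045, 0.048, 0.051, 0.054,
       0.057, 0.06 , 0.063, 0.066, 0.069, 0.072, 0.075, 0.078, 0.081,
       0.084, 0.087, 0.09 , 0.093, 0.096, 0.099, 0.102, 0.105, 0.108,
       0.111, 0.114, 0.117, 0.12 , 0.123, 0.126, 0.129, 0.132, 0.135,
       0.138, 0.141, 0.144, 0.147, 0.15 , 0.153, 0.156, 0.159, 0.162]))
```

View pics/top1.png

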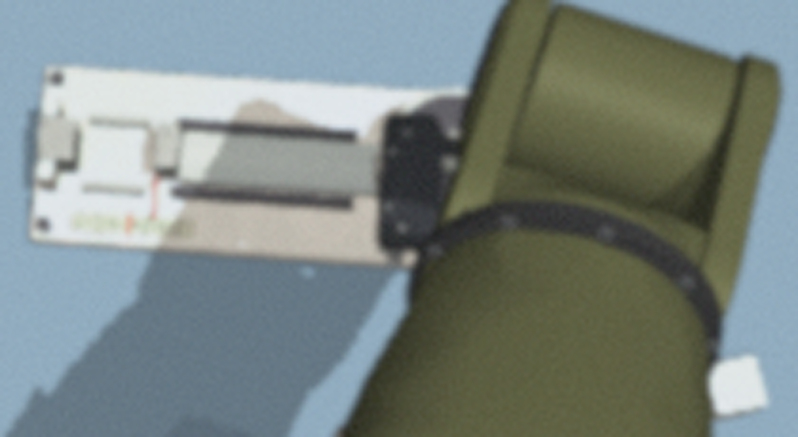

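>>> servo_tool --motion '[0, -1, -4, 0, 0, -2, -7, 0, 0, -3, -10, 0, 0, -3, -10, 0]'

```text
time_s: 5.12
ee_pos: [0.5666, -0.1841, 0.0854]
eef_rot: [-2.119, 1.57, -0.636]
force: [0.6, 2.1, -1.9]
grip_width: 0.0441
```

```bash
python3 gap.py top2
```

```text
tcp [ 0.5666 -0.1841  0.0854] t 5.12 xdir [ 0. -0. -1.] zhead 84.98 yhead 174.98 q1,q6 [-0.38 -1.86] w 0.0441 F [ 0.61  2.1  -1.93]
shift mm [ 0.4  6.3 66.4] roll -0.0 or 180.0
(array([ 0,  0,  0,  0,  0,  0,  0,  0,  0,  0, 11, 11, 14, 12, 10,  0,  0,
        0,  0,  0,  0,  0,  0,  0,  0,  0,  0,  0,  0,  0,  0,  0,  0, 13,
       13, 12, 14, 11, 12, 13,  7,  0,  0,  0]), array([0.03 , 0.033, 0.036, 0.039, 0.042, 0.045, 0.048, 0.051, 0.054,
       0.057, 0.06 , 0.063, 0.066, 0.069, 0.072, 0.075, 0.078, 0.081,
       0.084, 0.087, 0.09 , 0.093, 0.096, 0.099, 0.102, 0.105, 0.108,
       0.111, 0.114, 0.117, 0.12 , 0.123, 0.126, 0.129, 0.132, 0.135,
       0.138, 0.141, 0.144, 0.147, 0.15 , 0.153, 0.156, 0.159, 0.162]))
```

View pics/top2.png

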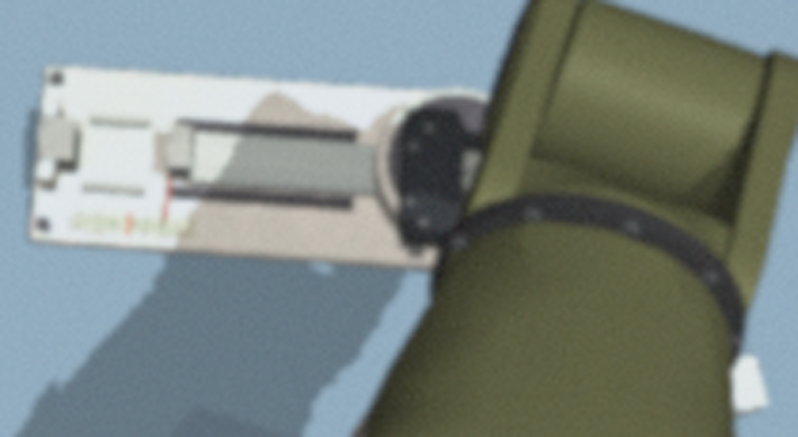

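The jaw face is now near y 0.075 and the anvil near 0.128, so the gap is about 50 mm. Next I let go of the post and fetch the white block.

>>> servo_tool --motion '[0, 0, 13, 0, 0, 0, 14, 0, -30, 0, 14, 0, -70, 0, 14, 0, -90, 0, 14, 0, -90, 0, 14, 0]'

```text
time_s: 5.92
ee_pos: [0.5682, -0.17, 0.1769]
eef_rot: [-1.901, 1.568, -0.418]
force: [0.6, -1.1, 0.3]
grip_width: 0.0443
```

```bash
python3 - <<'E'
from h import *
plan((.489,-.302),.10,11)
d=cam('top'); save(d,'top3')
im=d['color'];W=pts(d);hsv=cv2.cvtColor(im,cv2.COLOR_RGB2HSV);h=W[...,2]
roi=np.zeros(h.shape,bool); roi[185:220,445:485]=1
t=(h>.034)&(h<.046)&roi&(hsv[...,1]<60); w=W[t]; print(t.sum(),w.mean(0),cv2.minAreaRect((w[:,:2]*1000).astype(np.float32)))
E
```

```text
tcp [ 0.5682 -0.17    0.1769] t 5.92 xdir [ 0.003 -0.001 -1.   ] zhead 85.0 yhead 175.0 q1,q6 [-0.35 -1.84] w 0.0443 F [ 0.6  -1.14  0.29]
shift mm [  76.9   67.7 -138.3] roll 74.0 or -106.0
72 [ 0.48856753 -0.31123493  0.03969226] ((489.8085632324219, -310.2380065917969), (28.523849487304688, 14.198417663574219), 10.994758605957031)
```

>>> servo_tool --motion '[0, 23, -46, 10, 0, 46, -92, 20, 20, 67.5, -138.5, 30, 50, 67.5, -138.5, 40, 77, 67.5, -138.5, 50, 77, 67.5, -138.5, 60, 77, 67.5, -138.5, 70, 77, 67.5, -138.5, 74, 77, 67.5, -138.5, 74, 77, 67.5, -138.5, 74]' --gripper 0.75

```text
time_s: 7.22
ee_pos: [0.4881, -0.3017, 0.0978]
eef_rot: [2.379, 1.57, 2.573]
force: [0.2, -0.5, -0.2]
grip_width: 0.0704
```

```bash
python3 - <<'E'
from h import *
plan((.489,-.302),.014,11)
d=cam('wrist'); save(d,'wrist2')
hsv=cv2.cvtColor(d['color'],cv2.COLOR_RGB2HSV)
print(proj(d,(.489,-.302,.04)))
b=Ro.from_euler('z',11,degrees=True).as_matrix()
print([tuple(np.round(proj(d,np.array([.489,-.302,.04])+b@[x,y,0]),0)) for x,y in [(.015,.015),(-.015,.015),(-.015,-.015),(.015,-.015)]])
E
```

```text
tcp [ 0.4881 -0.3017  0.0978] t 7.22 xdir [-0.001  0.001 -1.   ] zhead 11.09 yhead 101.09 q1,q6 [-0.62 -0.81] w 0.0704 F [ 0.23 -0.48 -0.24]
shift mm [83.8 -0.5  0.9] roll 0.1 or -179.9
(np.float64(319.5111875853591), np.float64(216.47118324135917))
[(np.float64(341.0), np.float64(196.0)), (np.float64(298.0), np.float64(196.0)), (np.float64(299.0), np.float64(236.0)), (np.float64(340.0), np.float64(236.0))]
```

View pics/wrist2.png

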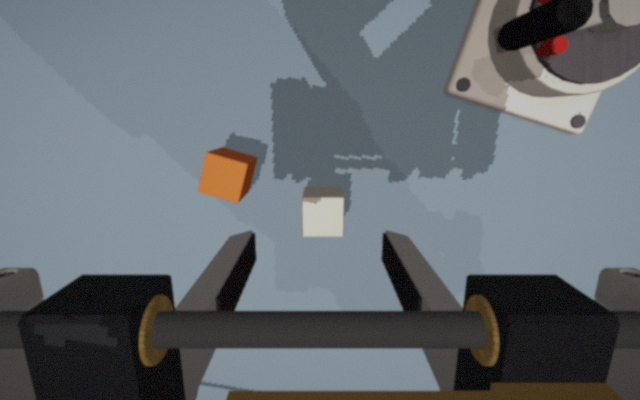

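The block top spans x 302–344 and y 195–237, about 2 mm to +z of what I predicted. I narrow the gripper to 50 mm to stay clear of the orange cube, then descend.

>>> servo_tool --motion '[10, 0, 2, 0, 40, 0, 2.5, 0, 65, 0, 2.5, 0, 78, 0, 2.5, 0, 84, 0, 2.5, 0, 84, 0, 2.5, 0, 84, 0, 2.5, 0]' --gripper 0.53

```text
time_s: 8.15
ee_pos: [0.4911, -0.3017, 0.0152]
eef_rot: [-0.816, 1.57, -0.624]
force: [-0.1, 0.2, 0.2]
grip_width: 0.05
```

>>> servo_tool --motion '[0, 0, 0, 0, 0, 0, 0, 0, 0, 0, 0, 0, 0, 0, 0, 0, 0, 0, 0, 0, 0, 0, 0, 0]' --gripper 0.2 --force 20

```text
time_s: 8.9
ee_pos: [0.4909, -0.3016, 0.0147]
eef_rot: [-0.84, 1.57, -0.648]
force: [-1.0, 0.2, 5.4]
grip_width: 0.0299
```

>>> servo_tool --motion '[-20, 0, 0, 0, -60, 0, 0, 0, -110, 0, 0, 0, -150, 0, 0, 0, -170, 0, 0, 0, -170, 0, 0, 0]'

```text
time_s: 9.65
ee_pos: [0.4911, -0.3017, 0.1852]
eef_rot: [-0.828, 1.569, -0.636]
force: [-0.1, -0.5, -1.6]
grip_width: 0.0294
```

```bash
python3 - <<'E'
from h import *
plan(gw(.0005,.108),.18,-5)
d=cam('wrist'); save(d,'wrist3')
d=cam('scene'); save(d,'scene3')
E
```

```text
tcp [ 0.4911 -0.3017  0.1852] t 9.65 xdir [ 0.002 -0.001 -1.   ] zhead 10.99 yhead 100.99 q1,q6 [-0.61 -0.81] w 0.0294 F [-0.12 -0.46 -1.63]
shift mm [  5.1 324.1 214.4] roll 16.0 or -164.0
```

View pics/wrist3.png

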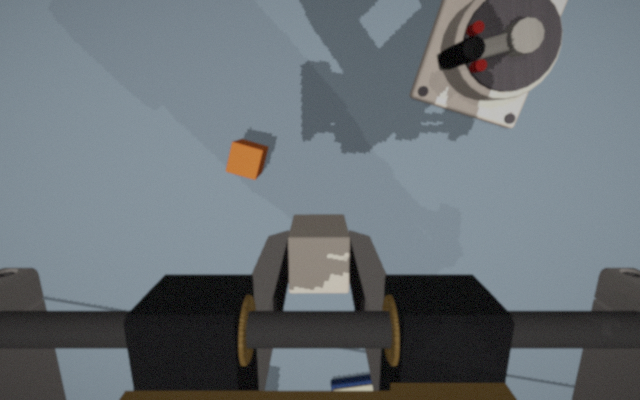

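The block is held squarely, with an opening of 29.4 mm. Next I carry it over the nest.

>>> servo_tool --motion '[0, 50, 33, 4, 0, 100, 66, 8, 0, 150, 99, 12, 0, 200, 132, 16, 0, 250, 165, 16, 0, 300, 198, 16, 0, 324, 214.5, 16, 0, 324, 214.5, 16, 0, 324, 214.5, 16]'

```text
time_s: 10.88
ee_pos: [0.6391, 0.0567, 0.1832]
eef_rot: [-2.915, 1.569, -3.003]
force: [0.4, 0.4, -1.8]
grip_width: 0.0296
```

```bash
python3 - <<'E'
from h import *
plan(gw(.0005,.108),.0295,-5)
d=cam('wrist'); save(d,'wrist4'); np.savez('pics/wrist4.npz',**d)
cv2.imwrite('pics/w4c.png',cv2.resize(d['color'][100:260,200:440],None,fx=3.3,fy=3.3,interpolation=cv2.INTER_CUBIC)[...,::-1])
print('depth', -d['R'].T@d['t'])
E
```

```text
tcp [0.6391 0.0567 0.1832] t 10.88 xdir [-0.002 -0.    -1.   ] zhead -5.03 yhead 84.97 q1,q6 [0.03 0.12] w 0.0296 F [ 0.4   0.4  -1.82]
shift mm [153.7   0.7   0.8] roll -0.0 or 180.0
depth [0.6458306  0.12741227 0.36236423]
```

View pics/w4c.png

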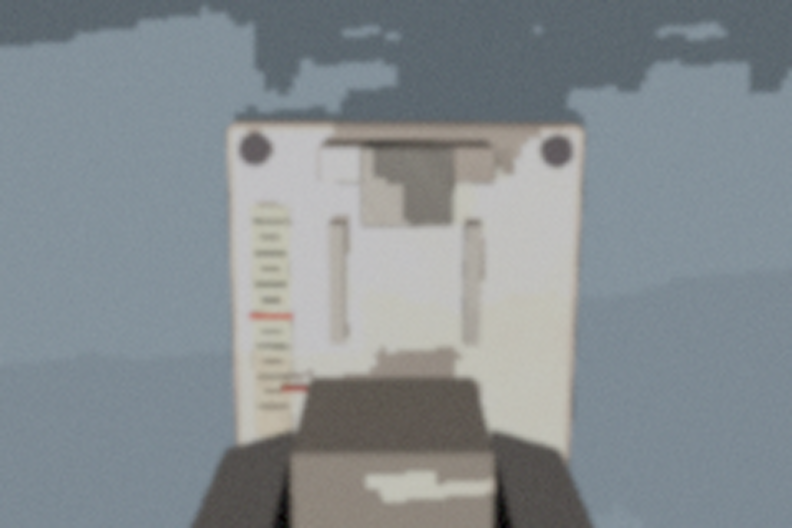

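View pics/wrist4.png

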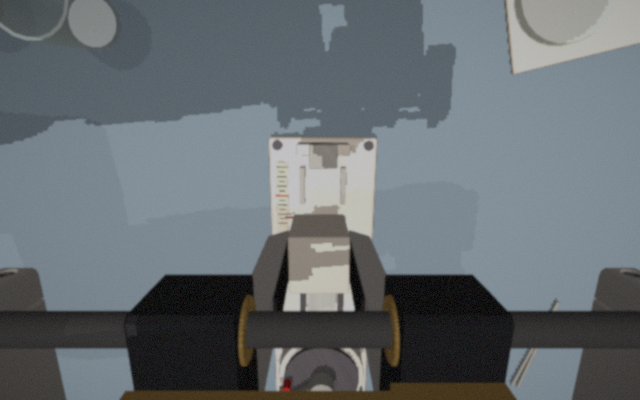

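```bash
python3 - <<'E'
from h import *
d=dict(np.load('pics/wrist4.npz')); d={k:(v if v.ndim else float(v)) for k,v in d.items()}
def f(n,x,y,h):
    p=ray(d,200+(x+.5)/3.3-.5,100+(y+.5)/3.3-.5,h); e=p[:2]-GC; print(n,p.round(4),(e@GX).round(4),(e@GY).round(4))
f('anvL',361,226,.048);f('anvR',453,226,.048)
f('lipL',347,280,.02);f('lipR',463,280,.02);f('lipLo',330,280,.02);f('lipRo',481,280,.02)
f('lip top',470,219,.02);f('lip bot',470,345,.02)
f('cL',230,125,.014);f('cR',582,125,.014)
f('L',236,330,.014);f('R',576,330,.014)
f('red',272,316,.014)
o=ctrl.get_obs(); e=o['ee_pos'][:2]-GC; print('tcp',e@GX,e@GY)
# block held: top corners
f('bl',290,451,.1832+.0253);f('br',495,451,.1832+.0253);f('bfl',312,379,.1832-.0147);f('bfr',476,379,.1832-.0147)
E
```

```text
anvL [0.6324 0.0803 0.048 ] -0.0088 0.1303
anvR [0.6581 0.0781 0.048 ] 0.017 0.1303
lipL [0.6253 0.0598 0.02  ] -0.014 0.1092
lipR [0.661  0.0566 0.02  ] 0.0218 0.1092
lipLo [0.6201 0.0602 0.02  ] -0.0193 0.1092
lipRo [0.6666 0.0562 0.02  ] 0.0274 0.1092
lip top [0.6645 0.0753 0.02  ] 0.0237 0.1281
lip bot [0.6617 0.0357 0.02  ] 0.0243 0.0884
cL [0.5942 0.1095 0.014 ] -0.0494 0.156
cR [0.7008 0.1001 0.014 ] 0.0576 0.156
L [0.5882 0.0455 0.014 ] -0.0497 0.0918
R [0.6959 0.0361 0.014 ] 0.0584 0.0918
red [0.6002 0.0491 0.014 ] -0.0382 0.0963
tcp 4.404365638733525e-05 0.1070733214374258
bl [0.626  0.0727 0.2085] -0.0145 0.1221
br [0.6555 0.0701 0.2085] 0.0151 0.1221
bfl [0.6262 0.0717 0.1685] -0.0142 0.1212
bfr [0.6555 0.0691 0.1685] 0.0152 0.1212
```

The wrist view puts the nest centre at x ≈ +4 mm, and the top view puts it at ≈ +0.5 mm. I aim between them, stop just above the lips and look again.

>>> servo_tool --motion '[40, 1, 2, 0, 80, 1, 2, 0, 115, 1, 2, 0, 132, 1, 2, 0, 142, 1, 2, 0, 142, 1, 2, 0, 142, 1, 2, 0]'

```text
time_s: 11.8
ee_pos: [0.6422, 0.0583, 0.0437]
eef_rot: [0.107, 1.569, 0.02]
force: [-0.6, 0.3, -1.4]
grip_width: 0.0301
```

```bash
python3 - <<'E'
from h import *
plan(gw(.002,.108),.0295,-5)
d=cam('wrist'); save(d,'wrist5'); np.savez('pics/wrist5.npz',**d)
cv2.imwrite('pics/w5c.png',cv2.resize(d['color'][60:260,200:440],None,fx=3,fy=3,interpolation=cv2.INTER_CUBIC)[...,::-1])
d=cam('scene'); np.savez('pics/scene5.npz',**d)
cv2.imwrite('pics/s5c.png',cv2.resize(d['color'][190:290,310:430],None,fx=6,fy=6,interpolation=cv2.INTER_CUBIC)[...,::-1])
E
```

```text
tcp [0.6422 0.0583 0.0437] t 11.8 xdir [ 0.002  0.    -1.   ] zhead -5.01 yhead 84.99 q1,q6 [0.03 0.12] w 0.0301 F [-0.55  0.31 -1.42]
shift mm [14.2 -1.2 -1. ] roll -0.0 or 180.0
```

View pics/w5c.png

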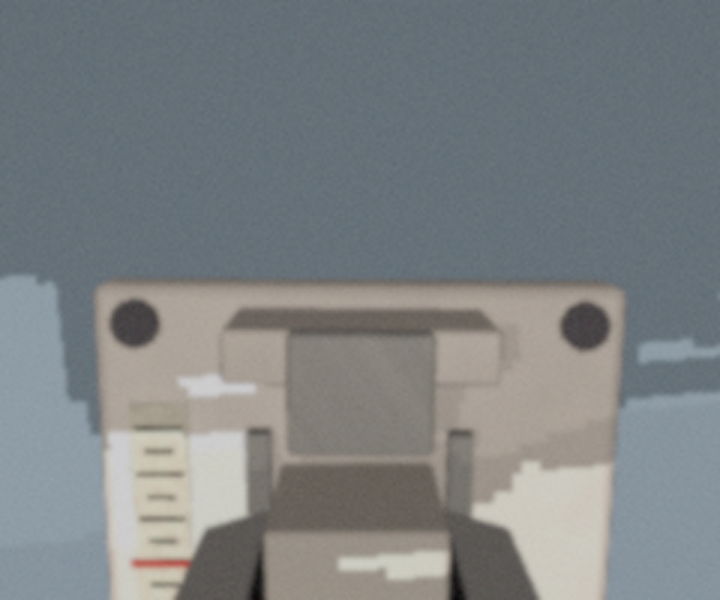

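View pics/s5c.png

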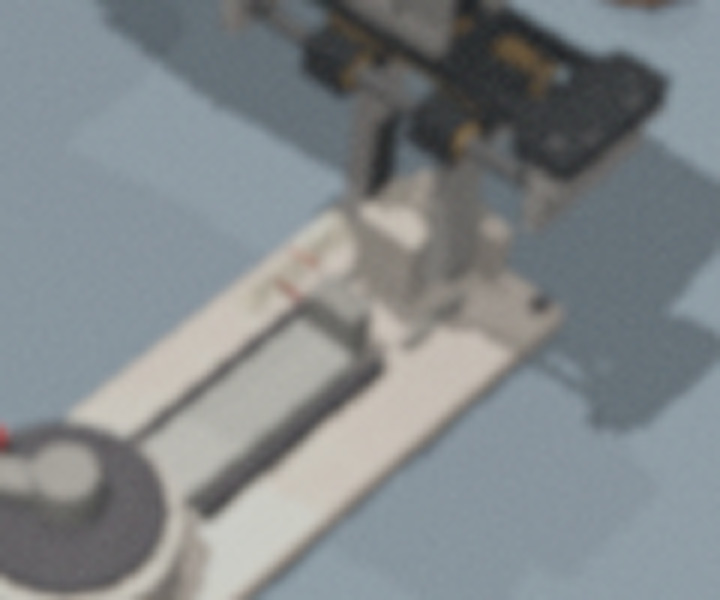

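```bash
python3 - <<'E'
from h import *
d=dict(np.load('pics/wrist5.npz')); d={k:(v if v.ndim else float(v)) for k,v in d.items()}
def f(n,x,y,h):
    p=ray(d,200+(x+.5)/3-.5,60+(y+.5)/3-.5,h); e=p[:2]-GC; print(n,p.round(4),(e@GX).round(4),(e@GY).round(4))
f('anvL',288,456,.048);f('anvR',436,456,.048);f('lipL',271,450,.02);f('lipR',447,450,.02)
f('bl',283,465,.029);f('br',431,465,.029);f('tl',264,531,.069);f('tr',448,531,.069)
o=ctrl.get_obs(); e=o['ee_pos'][:2]-GC; print('tcp',e@GX,e@GY)
E
```

```text
anvL [0.6323 0.0802 0.048 ] -0.0089 0.1301
anvR [0.6584 0.0779 0.048 ] 0.0173 0.1301
lipL [0.6263 0.074  0.02  ] -0.0143 0.1234
lipR [0.6623 0.0708 0.02  ] 0.0219 0.1234
bl [0.6293 0.0731 0.029 ] -0.0112 0.1229
br [0.6584 0.0706 0.029 ] 0.0179 0.1229
tl [0.6291 0.074  0.069 ] -0.0115 0.1237
tr [0.6582 0.0715 0.069 ] 0.0177 0.1237
tcp 0.0028184314023574353 0.10923100573601957
```

Relative to the lips the block is centred to within 0.6 mm, and it is about 7 mm short of the anvil. I lower it.

>>> servo_tool --motion '[5, 0, 0.5, 0, 9, 0, 0.5, 0, 11, 0, 0.5, 0, 12, 0, 0.5, 0, 12, 0, 0.5, 0]'

```text
time_s: 12.52
ee_pos: [0.6421, 0.0583, 0.0304]
eef_rot: [-2.4, 1.571, -2.488]
force: [-0.1, 0.8, -1.2]
grip_width: 0.0297
```

>>> servo_tool --motion '[1, 0, 0, 0, 1.5, 0, 0, 0, 1.5, 0, 0, 0]'

```text
time_s: 12.9
ee_pos: [0.6421, 0.0582, 0.0289]
eef_rot: [-1.522, 1.571, -1.609]
force: [-0.5, -0.6, -0.4]
grip_width: 0.0295
```

>>> servo_tool --motion '[0, 0, 0, 0, 0, 0, 0, 0, 0, 0, 0, 0, 0, 0, 0, 0]' --gripper 0.5

```text
time_s: 13.4
ee_pos: [0.6422, 0.0583, 0.029]
eef_rot: [0.194, 1.571, 0.106]
force: [-1.2, 0.5, 0.2]
grip_width: 0.0471
```

>>> servo_tool --motion '[-10, 0, 0, 0, -40, 0, 0, 0, -90, 0, 0, 0, -140, 0, 0, 0, -150, 0, 0, 0, -150, 0, 0, 0]'

```text
time_s: 14.15
ee_pos: [0.6422, 0.0583, 0.1794]
eef_rot: [0.129, 1.57, 0.042]
force: [-0.3, -0.0, -0.7]
grip_width: 0.0469
```

```bash
python3 - <<'E'
from h import *
plan(gw(.003,-.094),.2,85)
d=cam('wrist'); save(d,'wrist6'); np.savez('pics/wrist6.npz',**d)
E
```

```text
tcp [0.6422 0.0583 0.1794] t 14.15 xdir [ 0.001  0.    -1.   ] zhead -5.01 yhead 84.99 q1,q6 [0.03 0.12] w 0.0469 F [-0.34 -0.01 -0.69]
shift mm [-2.060e+01 -2.032e+02  1.000e-01] roll 90.0 or -90.0
```

View pics/wrist6.png

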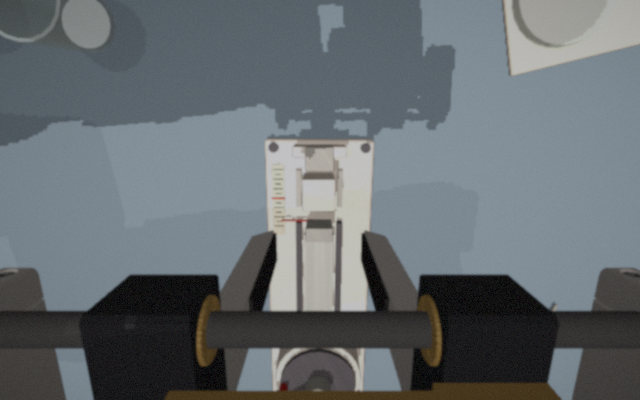

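The block stands upright between the lips, at about (319,195). Next I go back above the post.

```bash
python3 - <<'E'
from h import *
plan(gw(-.053,-.124),.2,85)
E
```

```text
tcp [0.6418 0.0582 0.1781] t 14.2 xdir [-0.001 -0.    -1.   ] zhead -5.01 yhead 84.99 q1,q6 [0.03 0.12] w 0.0471 F [-1.03 -0.52  0.9 ]
shift mm [ -21.8 -233.1  -55.5] roll 90.0 or -90.0
```

>>> servo_tool --motion '[-20, -30, -10, -10, -20, -60, -20, -20, -20, -90, -30, -30, -20, -130, -40, -40, -20, -170, -50, -50, -20, -210, -55.5, -60, -20, -233, -55.5, -70, -20, -233, -55.5, -80, -20, -233, -55.5, -90, -20, -233, -55.5, -90, -20, -233, -55.5, -90]' --gripper 0.47

```text
time_s: 15.58
ee_pos: [0.5663, -0.1688, 0.1981]
eef_rot: [1.304, 1.569, 2.783]
force: [0.7, 0.1, -0.3]
grip_width: 0.0441
```

```bash
python3 - <<'E'
from h import *
plan(gw(-.053,-.124),.085,85)
d=cam('wrist'); save(d,'wrist7'); np.savez('pics/wrist7.npz',**d)
print(proj(d,[*gw(-.05,-.124),.121]))
E
```

```text
tcp [ 0.5663 -0.1688  0.1981] t 15.57 xdir [-0.001  0.    -1.   ] zhead 84.77 yhead 174.77 q1,q6 [-0.35 -1.83] w 0.0441 F [ 0.74  0.1  -0.34]
shift mm [113.1  -0.   -0.4] roll -0.2 or 179.8
(np.float64(318.49369197132694), np.float64(212.4851694521024))
```

View pics/wrist7.png

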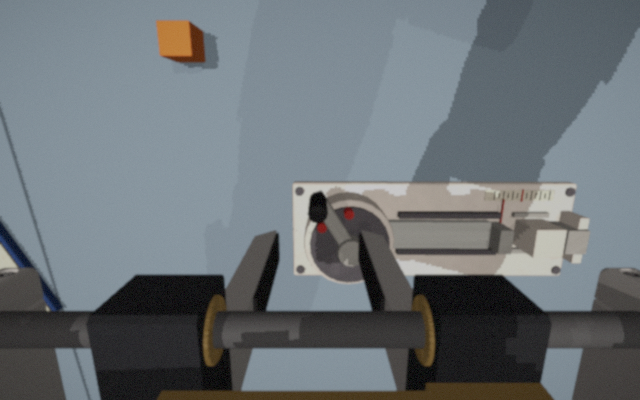

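The post top is at (318,210), centred between the fingers. I lower and start closing.

>>> servo_tool --motion '[40, 0, 0, 0, 80, 0, 0, 0, 105, 0, 0, 0, 113, 0, 0, 0, 113, 0, 0, 0]'

```text
time_s: 16.25
ee_pos: [0.5666, -0.169, 0.0862]
eef_rot: [-2.352, 1.571, -0.869]
force: [-0.6, -0.1, 0.2]
grip_width: 0.0442
```

>>> servo_tool --motion '[0, 0, 5, 0, 0, 0, 10, 0, 0, 1, 14, 0, 0, 1, 18, 0, 0, 2, 22, 0, 0, 2, 26, 0, 0, 3, 30, 0, 0, 4, 34, 0, 0, 4, 37, 0, 0, 5, 40, 0, 0, 5, 42, 0, 0, 5, 42, 0]'

```text
time_s: 17.75
ee_pos: [0.5648, -0.1268, 0.0858]
eef_rot: [1.925, 1.57, -2.875]
force: [-2.3, -3.2, -0.2]
grip_width: 0.0442
```

```bash
cat > chk.py <<'E'
import sys
from h import *
o=ctrl.get_obs(); e=o['ee_pos'][:2]-GC; print('tcp g',e@GX,e@GY,'F along y',o['force'][:2]@GY,o['force'])
d=cam('top')
cv2.imwrite('pics/%s.png'%sys.argv[1],cv2.resize(d['color'][105:185,265:425],None,fx=5,fy=5,interpolation=cv2.INTER_CUBIC)[...,::-1])
E
python3 chk.py c1
```

```text
tcp g -0.058031830286049205 -0.08198600421547671 F along y -3.4379045555773806 [-2.32149967 -3.24745618 -0.23241447]
```

View pics/c1.png

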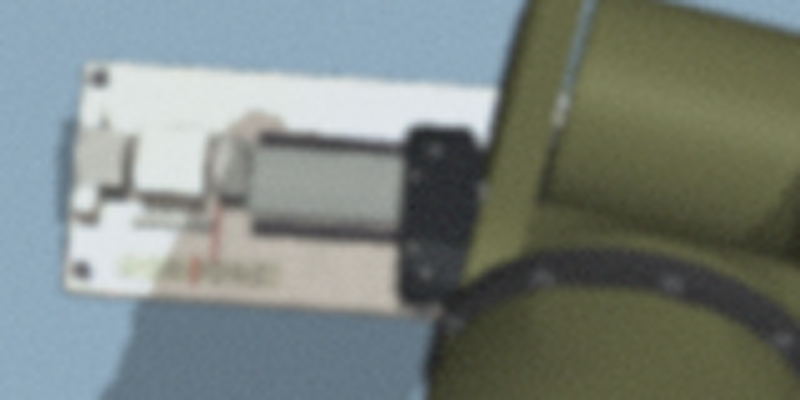

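About 4 mm remains between anvil and block and about 3 mm between block and jaw. Drag is roughly 3.5–4 N. I go on in smaller steps.

>>> servo_tool --motion '[0, 0, 1, 0, 0, 0, 2, 0, 0, 0, 3, 0, 0, 0.5, 4, 0, 0, 0.5, 5, 0, 0, 0.5, 5, 0]'

```text
time_s: 18.55
ee_pos: [0.565, -0.1217, 0.0858]
eef_rot: [1.575, 1.57, 3.059]
force: [-2.0, -3.5, -1.6]
grip_width: 0.0442
```

```bash
python3 chk.py c2
```

```text
tcp g -0.05828386325311929 -0.07680050659923159 F along y -3.6353907075953407 [-2.04580386 -3.46988589 -1.58198532]
```

View pics/c2.png

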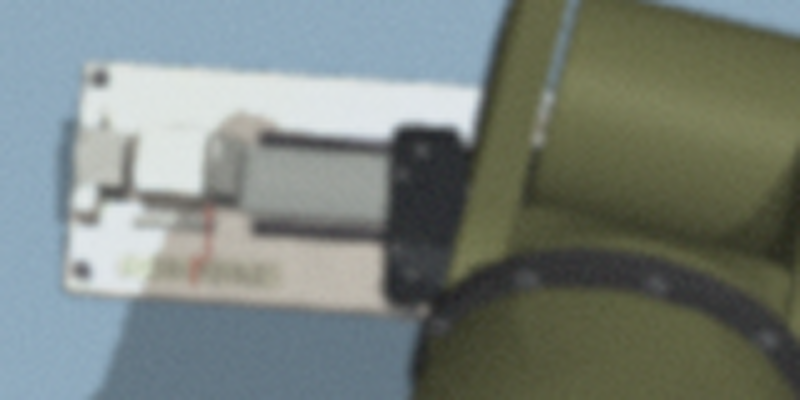

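>>> servo_tool --motion '[0, 0, 0.7, 0, 0, 0, 1.4, 0, 0, 0, 2, 0, 0, 0, 2.5, 0, 0, 0, 3, 0, 0, 0, 3, 0]'

```text
time_s: 19.35
ee_pos: [0.5652, -0.1187, 0.0859]
eef_rot: [1.638, 1.57, 3.122]
force: [-3.1, -4.2, -0.8]
grip_width: 0.0443
```

```bash
python3 chk.py c3
```

```text
tcp g -0.05837767766827385 -0.07384050174115607 F along y -4.480644238030022 [-3.08996252 -4.22678774 -0.78296902]
```

View pics/c3.png

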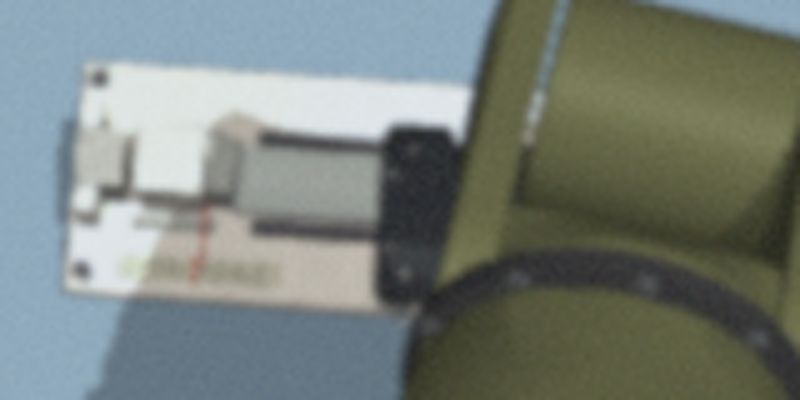

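>>> servo_tool --motion '[0, 0, 0.4, 0, 0, 0, 0.8, 0, 0, 0, 1.2, 0, 0, 0, 1.6, 0, 0, 0, 2, 0, 0, 0, 2, 0]'

```text
time_s: 20.15
ee_pos: [0.5653, -0.1168, 0.0859]
eef_rot: [1.741, 1.57, -3.059]
force: [-4.3, -4.2, -1.0]
grip_width: 0.0442
```

```bash
python3 chk.py c4
```

```text
tcp g -0.058391074240612524 -0.07191011685523016 F along y -4.579731240116969 [-4.34961817 -4.21575325 -0.98492511]
```

View pics/c4.png

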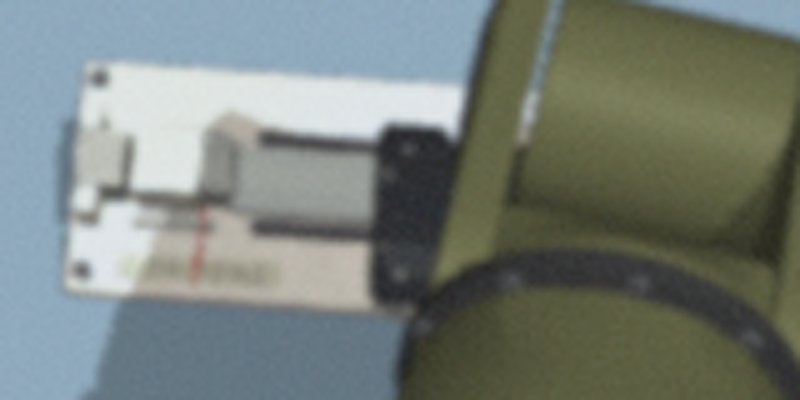

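>>> servo_tool --motion '[0, 0.3, 0.4, 0, 0, 0.6, 0.8, 0, 0, 0.9, 1.2, 0, 0, 1, 1.6, 0, 0, 1, 2, 0, 0, 1, 2, 0]'

```text
time_s: 20.95
ee_pos: [0.5651, -0.1147, 0.0861]
eef_rot: [-1.686, 1.57, -0.203]
force: [1.4, -4.7, -2.6]
grip_width: 0.044
```

```bash
python3 chk.py c5
```

```text
tcp g -0.05881760961979596 -0.06981863491905968 F along y -4.57301373602792 [ 1.39775307 -4.71319231 -2.55327747]
```

View pics/c5.png

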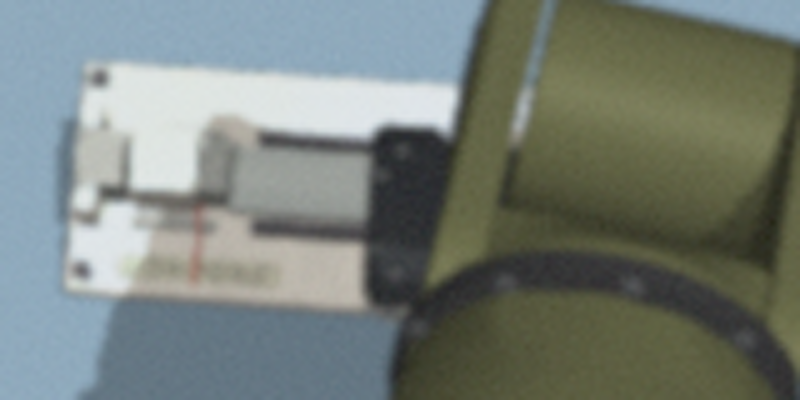

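About 1 mm remains, so I use finer steps.

>>> servo_tool --motion '[0, 0, 0.2, 0, 0, 0, 0.4, 0, 0, 0, 0.6, 0, 0, 0, 0.8, 0, 0, 0, 0.8, 0]'

```text
time_s: 21.62
ee_pos: [0.5651, -0.1139, 0.0861]
eef_rot: [-1.766, 1.57, -0.282]
force: [2.0, -4.4, -2.8]
grip_width: 0.0443
```

>>> servo_tool --motion '[0, 0, 0.2, 0, 0, 0, 0.4, 0, 0, 0, 0.4, 0]'

```text
time_s: 22.0
ee_pos: [0.5651, -0.1135, 0.0861]
eef_rot: [-1.767, 1.57, -0.284]
force: [2.5, -4.8, -2.1]
grip_width: 0.0445
```

>>> servo_tool --motion '[0, 0, 0.2, 0, 0, 0, 0.4, 0, 0, 0, 0.4, 0]'

```text
time_s: 22.38
ee_pos: [0.5652, -0.1131, 0.0861]
eef_rot: [-1.765, 1.57, -0.281]
force: [2.8, -5.5, -2.3]
grip_width: 0.0441
```

>>> servo_tool --motion '[0, 0, 0.2, 0, 0, 0, 0.3, 0, 0, 0, 0.3, 0]'

```text
time_s: 22.75
ee_pos: [0.5652, -0.1128, 0.0861]
eef_rot: [-1.764, 1.57, -0.281]
force: [2.1, -4.9, -2.4]
grip_width: 0.0444
```

```bash
python3 chk.py c6
```

```text
tcp g -0.05881146360469688 -0.06798006702298406 F along y -4.699137795463267 [ 2.13089416 -4.90411479 -2.39865291]
```

View pics/c6.png

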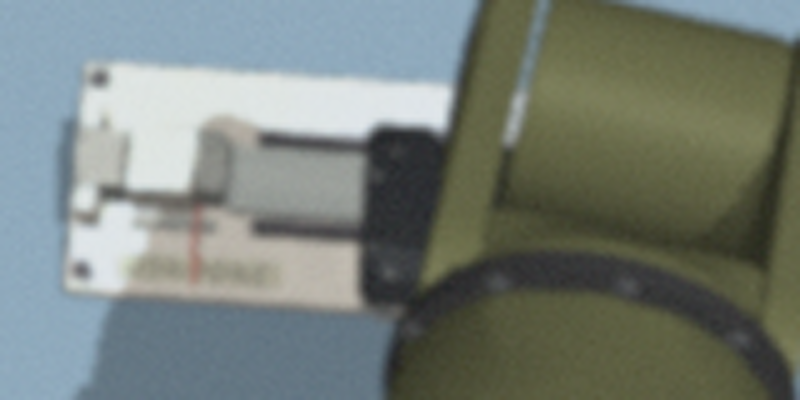

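>>> servo_tool --motion '[0, 0, 0.2, 0, 0, 0, 0.2, 0]'

```text
time_s: 23.05
ee_pos: [0.5653, -0.1126, 0.0861]
eef_rot: [-1.783, 1.57, -0.299]
force: [1.9, -4.5, -2.7]
grip_width: 0.0444
```

>>> servo_tool --motion '[0, 0, 0.2, 0, 0, 0, 0.2, 0]'

```text
time_s: 23.3
ee_pos: [0.5653, -0.1124, 0.0861]
eef_rot: [-1.757, 1.57, -0.273]
force: [1.4, -5.4, -3.0]
grip_width: 0.0444
```

>>> servo_tool --motion '[0, 0, 0.2, 0, 0, 0, 0.2, 0]'

```text
time_s: 23.55
ee_pos: [0.5653, -0.1122, 0.0861]
eef_rot: [-1.742, 1.57, -0.259]
force: [2.1, -5.6, -3.0]
grip_width: 0.0444
```

>>> servo_tool --motion '[0, 0, 0.2, 0, 0, 0, 0.2, 0]'

```text
time_s: 23.8
ee_pos: [0.5653, -0.112, 0.0861]
eef_rot: [-1.759, 1.57, -0.275]
force: [2.5, -3.9, -3.1]
grip_width: 0.0446
```

>>> servo_tool --motion '[0, 0, 0.2, 0, 0, 0, 0.2, 0]'

```text
time_s: 24.05
ee_pos: [0.5653, -0.1118, 0.0861]
eef_rot: [-1.776, 1.57, -0.293]
force: [3.0, -4.8, -2.0]
grip_width: 0.0444
```

>>> servo_tool --motion '[0, 0, 0.2, 0, 0, 0, 0.2, 0]'

```text
time_s: 24.3
ee_pos: [0.5653, -0.1116, 0.0861]
eef_rot: [-1.761, 1.57, -0.277]
force: [2.7, -5.4, -2.8]
grip_width: 0.0443
```

>>> servo_tool --motion '[0, 0, 0.2, 0, 0, 0, 0.2, 0]'

```text
time_s: 24.55
ee_pos: [0.5653, -0.1114, 0.0861]
eef_rot: [-1.785, 1.57, -0.302]
force: [2.4, -5.2, -3.5]
grip_width: 0.0443
```

```bash
python3 chk.py c7
```

```text
tcp g -0.05882493113996745 -0.06659042298826803 F along y -5.016676232186578 [ 2.42747289 -5.24888977 -3.48567002]
```

View pics/c7.png

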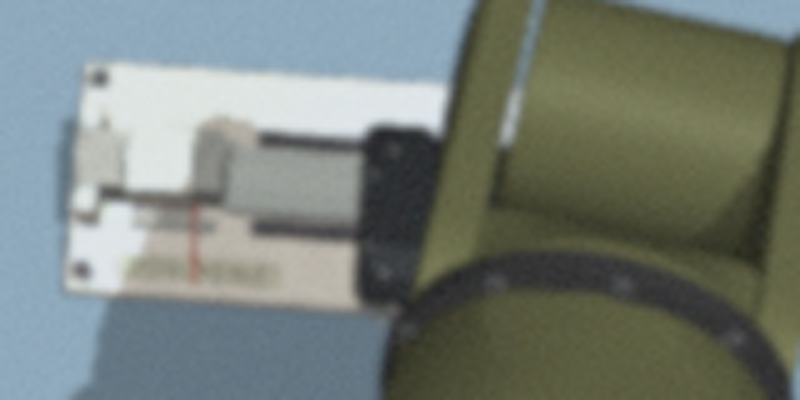

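>>> servo_tool --motion '[0, 0, 0.2, 0, 0, 0, 0.2, 0]'

```text
time_s: 24.85
ee_pos: [0.5654, -0.1112, 0.0861]
eef_rot: [-1.763, 1.57, -0.28]
force: [2.3, -5.0, -3.7]
grip_width: 0.0442
```

>>> servo_tool --motion '[0, 0, 0.2, 0, 0, 0, 0.2, 0]'

```text
time_s: 25.1
ee_pos: [0.5654, -0.111, 0.0861]
eef_rot: [-1.79, 1.57, -0.306]
force: [2.7, -5.7, -2.8]
grip_width: 0.0443
```

>>> servo_tool --motion '[0, 0, 0.2, 0, 0, 0, 0.2, 0]'

```text
time_s: 25.35
ee_pos: [0.5655, -0.1109, 0.0862]
eef_rot: [-1.78, 1.57, -0.296]
force: [2.1, -6.2, -2.1]
grip_width: 0.044
```

>>> servo_tool --motion '[0, 0, 0.2, 0, 0, 0, 0.2, 0]'

```text
time_s: 25.6
ee_pos: [0.5654, -0.1106, 0.0861]
eef_rot: [-1.802, 1.57, -0.319]
force: [2.3, -3.6, -2.1]
grip_width: 0.0441
```

>>> servo_tool --motion '[0, 0, 0.2, 0, 0, 0, 0.2, 0]'

```text
time_s: 25.85
ee_pos: [0.5655, -0.1104, 0.0861]
eef_rot: [-1.762, 1.57, -0.278]
force: [1.9, -5.2, -2.9]
grip_width: 0.044
```

>>> servo_tool --motion '[0, 0, 0.2, 0, 0, 0, 0.2, 0]'

```text
time_s: 26.1
ee_pos: [0.5655, -0.1103, 0.0861]
eef_rot: [-1.762, 1.57, -0.279]
force: [2.5, -6.1, -4.0]
grip_width: 0.0442
```

```bash
python3 chk.py c8; python3 - <<'E'
from h import *
d=cam('scene'); cv2.imwrite('pics/s8c.png',cv2.resize(d['color'][190:290,310:430],None,fx=6,fy=6,interpolation=cv2.INTER_CUBIC)[...,::-1])
E
```

```text
tcp g -0.05877651516397114 -0.06539871193083428 F along y -5.820285016350558 [ 2.459617   -6.05840452 -4.03392953]
```

View pics/c8.png

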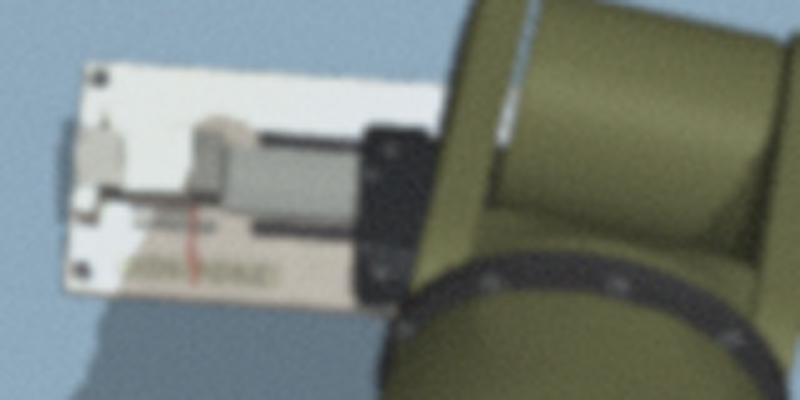

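View pics/s8c.png

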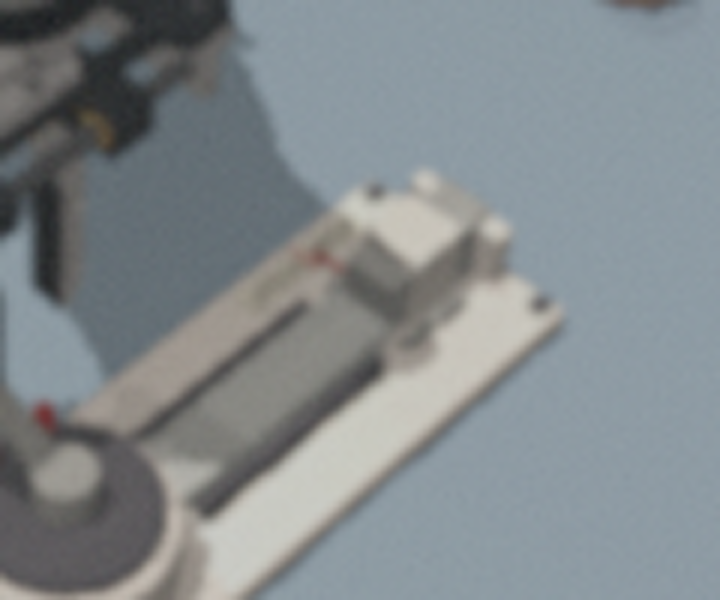

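```bash
cat > fr.py <<'E'
from h import *
L=[]
for i in range(8):
    ctrl.camera('top'); o=ctrl.get_obs(); L.append([o['force'][:2]@GX,o['force'][:2]@GY])
L=np.array(L); print(o['time_s'],L[:,1].round(1),'mean',L.mean(0),((o['ee_pos'][:2]-GC)@GY))
E
python3 fr.py
```

```text
26.6 [-4.9 -5.2 -5.4 -5.2 -5.3 -4.8 -4.3 -4.6] mean [ 2.70006775 -4.965067  ] -0.06540682164420566
```

>>> servo_tool --motion '[0, 0, 0.2, 0, 0, 0, 0.2, 0]'

```text
time_s: 26.85
ee_pos: [0.5655, -0.11, 0.0862]
eef_rot: [-1.767, 1.57, -0.284]
force: [2.9, -5.3, -2.9]
grip_width: 0.044
```

```bash
python3 fr.py
```

```text
27.25 [-5.3 -5.5 -5.4 -4.5 -4.7 -5.1 -4.6 -4.5] mean [ 3.16262147 -4.94258609] -0.06520999512384192
```

Still only drag, at a mean of 4.95 N.

>>> servo_tool --motion '[0, 0, 0.2, 0, 0, 0, 0.2, 0, 0, 0, 0.4, 0, 0, 0, 0.4, 0]'

```text
time_s: 27.75
ee_pos: [0.5655, -0.1097, 0.0861]
eef_rot: [-1.809, 1.57, -0.325]
force: [3.0, -5.1, -2.7]
grip_width: 0.0442
```

```bash
python3 fr.py
```

```text
28.15 [-5.2 -5.  -5.  -4.2 -4.7 -4.7 -4.8 -4.6] mean [ 2.75279882 -4.77525841] -0.06481624002424399
```

>>> servo_tool --motion '[0, 0, 0.2, 0, 0, 0, 0.2, 0, 0, 0, 0.4, 0, 0, 0, 0.4, 0]'

```text
time_s: 28.65
ee_pos: [0.5656, -0.1095, 0.0861]
eef_rot: [-2.101, 1.57, -0.617]
force: [2.9, -7.6, -2.9]
grip_width: 0.0443
```

>>> servo_tool --motion '[0, 0, 0.2, 0, 0, 0, 0.2, 0]'

```text
time_s: 28.9
ee_pos: [0.5656, -0.1095, 0.0861]
eef_rot: [-2.22, 1.569, -0.737]
force: [2.5, -7.5, -3.3]
grip_width: 0.0442
```

```bash
python3 fr.py; python3 chk.py c9
```

```text
29.3 [-8.1 -7.7 -8.2 -8.1 -7.9 -8.6 -7.8 -7.9] mean [ 2.81822338 -8.04468958] -0.06462219528395322
tcp g -0.058757351850925774 -0.06462219528395322 F along y -7.903916500533666 [ 1.93134821 -8.10369608 -4.32135239]
```

View pics/c9.png

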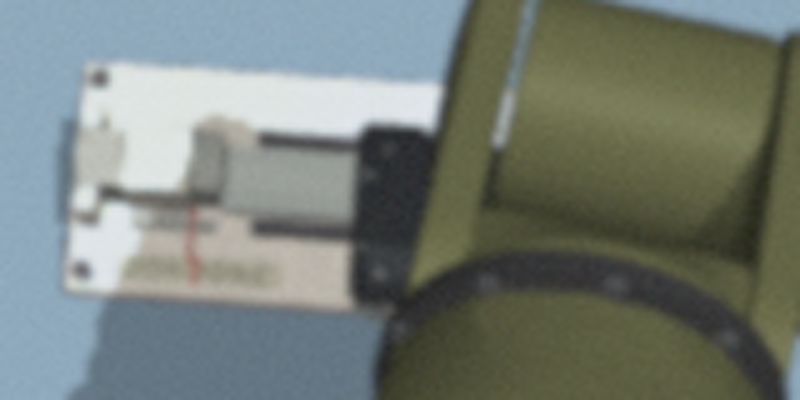

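It has bitten: 8.0 N at the post is about 3 N over drag, so about 5 N on the block. One small further nudge.

>>> servo_tool --motion '[0, 0, 0.1, 0, 0, 0, 0.2, 0, 0, 0, 0.2, 0, 0, 0, 0.2, 0]'

```text
time_s: 29.85
ee_pos: [0.5656, -0.1094, 0.0861]
eef_rot: [-2.328, 1.569, -0.845]
force: [2.9, -8.4, -3.1]
grip_width: 0.0442
```

```bash
python3 fr.py
```

```text
30.25 [-10.   -9.4  -8.6  -8.8  -8.8  -8.7  -8.2  -8.5] mean [ 3.12853412 -8.87689492] -0.06460594406268101
```

>>> servo_tool --motion '[0, 0, 0.1, 0, 0, 0, 0.2, 0, 0, 0, 0.2, 0, 0, 0, 0.2, 0]'

```text
time_s: 30.75
ee_pos: [0.5656, -0.1094, 0.0861]
eef_rot: [-2.382, 1.569, -0.899]
force: [2.6, -10.8, -4.2]
grip_width: 0.0441
```

```bash
python3 fr.py
```

```text
31.15 [ -9.4  -9.7  -9.3  -9.7  -9.5  -9.3 -10.   -9.1] mean [ 3.24236652 -9.51073805] -0.06450152153776509
```

About 7 N is on the block. Next I back the finger straight off, then go up.

>>> servo_tool --motion '[0, 0, -1, 0, 0, 0, -3, 0, 0, 0, -7, 0, 0, 0, -12, 0, 0, 0, -14, 0, 0, 0, -14, 0]'

```text
time_s: 31.9
ee_pos: [0.564, -0.1226, 0.0859]
eef_rot: [0.343, 1.571, 1.827]
force: [0.1, -0.0, 0.5]
grip_width: 0.044
```

>>> servo_tool --motion '[-20, 0, 0, 0, -60, 0, 0, 0, -100, 0, 0, 0, -130, 0, 0, 0, -130, 0, 0, 0]'

```text
time_s: 32.52
ee_pos: [0.5648, -0.1226, 0.2182]
eef_rot: [-1.747, 1.567, -0.264]
force: [0.1, -0.1, 0.1]
grip_width: 0.0443
```

```bash
python3 - <<'E'
from h import *
plan(gw(-.053,-.124),.085,85)
d=cam('wrist'); cv2.imwrite('pics/w10.png',cv2.resize(d['color'][100:300,220:640],None,fx=1.9,fy=1.9)[...,::-1])
d=cam('scene'); cv2.imwrite('pics/s10.png',cv2.resize(d['color'][190:320,270:430],None,fx=4.5,fy=4.5,interpolation=cv2.INTER_CUBIC)[...,::-1])
E
```

```text
tcp [ 0.5648 -0.1226  0.2182] t 32.52 xdir [ 0.004 -0.001 -1.   ] zhead 85.0 yhead 175.0 q1,q6 [-0.28 -1.76] w 0.0443 F [ 0.07 -0.13  0.07]
shift mm [133.2  -4.8 -46.2] roll -0.0 or 180.0
```

View pics/w10.png

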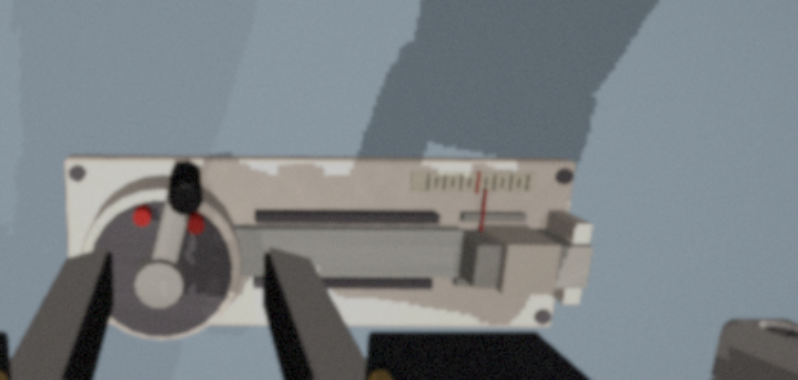

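View pics/s10.png

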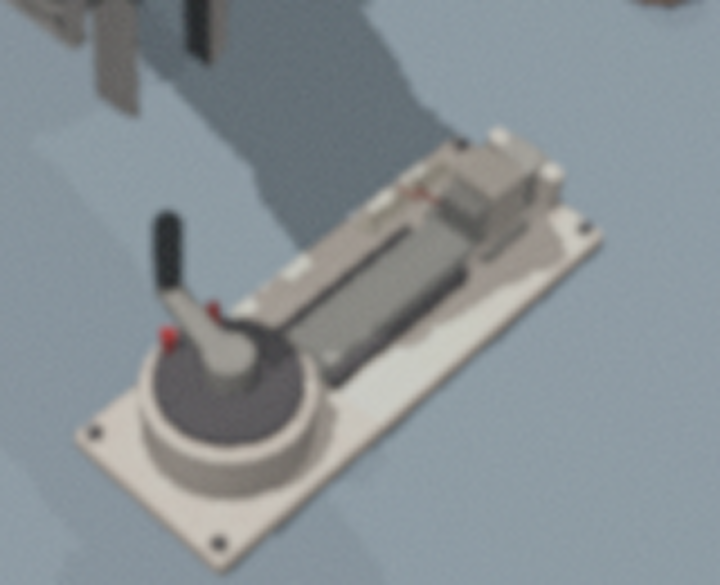

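The block sits between jaw and anvil (wrist crop about (530,260)). The crank arm lies against the +y closing dog, and the robot is clear. I hand in.

```bash
python3 -c "
from h import *
print(ctrl.hand_in(), ctrl.get_obs()['time_s'])"
```

```text
the job is handed in; nothing more can be done
the job is handed in; nothing more can be done
```

The gauge is set on the white block, and I handed the job in at about 33 s of the 72 s allowed; the hand-in gives no verdict.

**What I did:**
- **Opening:** I cranked the slide back to a gap of about 50 mm, read from the camera images.
- **Placing:** I stood the white block upright between the lips, centred to within about 0.6 mm.
- **Closing:** I cranked up in fine steps from the open side until the force at the post rose from about 4.9 N (drag only) to about 9.5 N. That puts an estimated 7 N on the block. I then backed the finger straight off in the open direction, without easing the crank back.

**Last checks:**
- The wrist and scene pictures showed the block upright between jaw and anvil and the crank arm against the closing dog. After I backed off, the tool read about zero force.
- The clamping force is worked out from the post force, and I did not check it after letting go.
- The top and wrist cameras disagreed by about 3 to 4 mm on the nest's sideways position. I settled it with a close wrist view just above the lips before lowering the block.
- I never went near the beaker or the jar, but I did not measure their positions again at the end.

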